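# Dock a case carton on the roller track and lay it open

### The job

Push the cardboard case carton along the roller track, without lifting it off the rollers, into the station bay until both side catches have snapped in behind it, and fold its two top flaps outward well past upright so that the denture inside is exposed and stays in the carton. Push gently (the carton creases at about 20 N), and leave the pot, the tub and the yellow cast beside the track where they stand.

Things in the scene. Friction and masses are not known exactly. Their poses are not given: they have to be found in the camera images.
- track: aluminium roller track on legs, fixed on the bench, 180 mm wide, feeding from the robot's left to its right. Frame: x = direction of travel, y across, z up; origin on the bench under the middle of the station bay (a docked carton's centre lies within 13 mm of it). Reaches from x = -345 to +125 mm. Free-turning rollers, 18 mm diameter, 26 mm pitch, tops at z = 76 mm, from x = -333 to +101 mm
- bay_mouth (a point): start of the bay's guides on the track's centre line (track x = -142 mm), at roller-top height. Guide bars stand 3 to 13 mm above the rollers; their inner faces are 162 mm apart here, narrow to 122 mm at track x = -90 mm and run straight to x = +92 mm: the carton then has 3 mm play a side
- bay_end (a point): nominal place of the rubber spring buffer's face at the bay's end (70 mm wide, track z = 87 to 113 mm), 69 mm past the track's origin; end plate behind it, top at z = 120 mm. Buffer and catches sit on one stop carriage, clamped up to 12 mm either way along x: not told where. The buffer gives 16 mm, 2 N rising to 8 N, then hard; the catches snap in when it is pressed in about 7 mm
- catch_near (a joint): sprung steel side catch on the track's -y side (nearer the robot): bar 65 mm long, at track z = 91 to 101 mm (pivot cap to 105), hinged on a vertical pin at x about -135, y = -87 mm, its nose reaching in to y = -50 mm at x about -75 mm (+-12 with the carriage). Angle in rad: 0 = sprung fully in (bay empty, or snapped in behind a docked carton), 0.1 to 0.2 while a carton's side holds it out
- catch_far (a joint): the same catch on the track's +y side (farther from the robot); 0 = sprung fully in, about 0.1 to 0.2 while a carton's side holds it out
- carton: open-topped brown cardboard carton standing on the rollers near the left end of the track, 150 mm long (its x, along the track), 116 mm wide (y), walls 60 mm high and 3 mm thick, about 0.3 kg with its contents; origin at the centre of its underside, z up. Two top flaps are hinged along its long upper edges
- flap_near (a joint): top flap of the carton hinged along its upper edge at carton y = -58, z = 60 mm (the side nearer to the robot); 148 mm long, 54 mm wide, 2.5 mm thick. Angle in rad: 0 = lying flat over the mouth, 1.57 = upright, 2.7 = laid right back outward; stays where it is left
- flap_far (a joint): the other top flap, hinged at carton y = +58, z = 60 mm; same size and angles
- waxup: wax denture on its plaster cast, 61 x 70 x 37 mm, loose in the front half of the carton; origin at the centre of its underside
- waxpot: small blue wax pot with red lid, 56 x 60 x 71 mm, standing beyond the track; origin at the centre of its underside
- tub_powder: white lidded tub, 57 x 77 x 50 mm, standing beyond the track; origin at the centre of its underside
- stone_cast: yellow stone cast, 63 x 72 x 29 mm, lying past the track's left end; origin at the centre of its underside

How it is judged:
By the outcome, as a careful person would: the job done as asked, in the order asked, and still so for the second after the job is handed in, with the robot touching nothing.
It also fails if it takes over 72 s, if anything falls off the work surface, if the arm or the gripper's body presses on something with over 40 N, if the wrist force passes 120 N, or if a joint passes its speed limit or range.

### The arm

A 6-joint arm with a two-finger parallel gripper is mounted at the origin on a cart in front of the work surface, level with it; the furniture and walls round the work are solid. World frame = base frame: x ahead of the robot, y to its left, z up, the work surface at z = 0. Lengths are in mm, angles in rad, forces in N, time in s.
With the tool pointing down it reaches from about 275 to 750 mm from the base axis. Payload 10.2 kg.
Tool frame: the origin (TCP) lies at the very end of the fingers, on their centre line; the grasp point (between the pads) lies 19 mm behind it; z points along the fingers, y is the line along which they close (so a half turn about z gives the same grasp; the last joint's range is limited). The gripper opens to 85 mm and grips with 20 to 120 N. Pads are 22 mm wide; open, the fingers measure 114 mm over their backs; the gripper's body (76 mm by 85 mm) begins 54 mm behind the grasp point. The pads swing forward as they close: fully open they stand 13 mm farther back than shut.
Start: joints at [1, 0.313, 1.498, -0, 1.331, -0.223], TCP at [178.949, 493.567, 231.294] pointing down, gripper open.
Joint ranges: [-2.94, 2.94], [-0.97, 2.17], [0.19, 2.56], [-1.23, 4.37], [0.02, 3.11], [-2.88, 2.88]. Speed limits (rad/s): [2.39, 2.39, 3.01, 3.14, 3.14, 3.14].

### API

Orientations are given as [roll, pitch, yaw] about the fixed x, y, z axes, in that order (R = Rz(yaw) Ry(pitch) Rx(roll)).
In Python, from rig import robot gives the robot as it stands. The module is installed in compiled form; this text tells all that it offers.
- The arm moves only by the shell command python3 -m handwheel 'ROWS' [OPENING]. ROWS is JSON, a list of rows, each an object with "dp": the shift along the world's x, y, z in units of 2.5 cm (1.0 is 2.5 cm), a list of three; "turn": the turn, a rotation vector about the world's x, y, z in units of 360 degrees (1.0 is 360 degrees), a list of three. A call has 1 to 12 rows; each row shifts and turns the commanded pose from where the row before left it; what a row does not reach is not made up. A row lasts 1/12 s, in which the tool goes at most 41.7 mm and 7.16 degrees, less where a joint would pass 70% of its speed; a pose out of reach is approached as far as the arm can. A call with a number of a shift or a turn outside -1 to 1 is refused whole. A call with a gripper value outside its range is refused whole. OPENING is the closure, from -1 (fully open) to 1 (shut), set as the call begins (- or left out, the last holds). The fingers move at their own pace and stop on an object; the grip force is fixed at half the most. Time passes only in rows, so rows that do not move let the fingers close. It gives the time, the measured TCP pose, the force, the opening and the grip force at its end, in the units of the state.
- robot.state(): the state, without advancing time (a new reading comes with each control period).
- robot.read_camera(name): name is "side" or "top"; returns a dict with "image" (420x560x3 uint8, blue, green, red), "range_z" (420x560 float32, mm along the optical axis (not along the pixel's ray), 0 where there is no reading), "fx", "fy", "cx", "cy" (pixels), "camera_from_world" (4x4, takes a point from world to camera coordinates). Camera axes: x right, y up, looking along -z (the intrinsics and any distortion apply to the point x, -y, -z); pixel columns grow to the right and rows downward; lengths in mm; the calibration is good to about 2 mm. A picture is of the moment at which its call begins.
- robot.hand_in(): hands the job in; it is judged then, once.
Trained networks look in a picture, given as the dict that the camera call returned (one of the last four; its "shot" number tells which), for a name from the list of things; names that differ only in an ending like _2 or _b are one class to them, and where a whole thing is asked for, a point or a joint stands for the part that bears it (a point fixed in the world has none). Each returns a list of dicts, best first, with "conf" (0 to 1); they miss things now and then, are a little off and sometimes report something else, mostly with a low value. They report only what shows in the picture. A call takes as long as a camera call.
- robot.masks_of(picture, target): "region" (420x560 bool, what is visible of it) and "extent" ([left, top, right, bottom] in pixels, round what is visible of it).
The state is a dict: "t": time; "qpos": joint angles; "dq": joint speeds; "effort": joint torques, N m; "position": TCP position; "ee_rot": TCP orientation; "contact_force": force on the tool from outside, world axes, zero at the start; "torque": the same for the moment, N m; "width": finger opening in mm; "finger_force": force on a finger pad.
Only numpy, scipy, OpenCV 4.12 (cv2) and the standard library are available. Lean on these libraries where they do the work, as an engineer would, in place of code of your own. Each camera call takes 0.05 s, during which the arm holds its last target. There are 200 camera calls.

## Working session

There is one attempt and no reset: what is moved stays moved. The work goes in short steps, Python scripts to look and compute and a shell command to move; the robot and the scene stay as the last step left them, time stands still between calls to the robot, and variables do not carry over. Pictures are saved under pics/ and viewed, at most 10 in all, crops included, and the job is handed in when it is done.

```bash
mkdir -p pics
cat > h.py <<'E'
import numpy as np, cv2
from rig import robot
def pts(p):
    z=p["range_z"]; v,u=np.mgrid[0:420,0:560]
    c=np.stack([(u-p["cx"])/p["fx"]*z,-(v-p["cy"])/p["fy"]*z,-z,np.ones_like(z)],-1)
    w=c@np.linalg.inv(p["camera_from_world"]).T
    w=w[...,:3]; w[z==0]=np.nan
    return w
def proj(p,P):
    c=p["camera_from_world"]@np.r_[P,1]
    return p["fx"]*c[0]/-c[2]+p["cx"], p["fy"]*-c[1]/-c[2]+p["cy"]
E
python3 - <<'E'
from h import *
print(robot.state())
ims=[]
for n in("top","side"):
    p=robot.read_camera(n); cv2.imwrite(f"pics/{n}0.png",p["image"]); w=pts(p); np.save(f"{n}0.npy",w)
    print(n,p["camera_from_world"].round(3).tolist(),p["fx"],p["cx"],p["cy"],[k for k in p])
    for t in("track","carton","flap_near","flap_far","waxup","waxpot","tub_powder","stone_cast","catch_near","catch_far"):
        for d in robot.masks_of(p,t)[:2]:
            q=w[d["region"]]; print(t,round(d["conf"],2),d["extent"],np.nanpercentile(q,[3,50,97],axis=0).round(0).tolist())
E
```

```text
{'t': 0.0, 'qpos': array([ 9.99604706e-01,  3.13464595e-01,  1.49845561e+00,  4.66149493e-06,
        1.33099057e+00, -2.23424827e-01]), 'dq': array([ 0.00054254, -0.00055571,  0.00036391, -0.00025216,  0.00169417,
       -0.00052863]), 'effort': array([ 2.02482486e-03, -4.12233567e+01, -2.59766400e+01,  1.02347417e-04,
        3.73996503e-03, -2.05337614e-06]), 'position': array([178.79744524, 493.33815303, 230.72063422]), 'ee_rot': array([-3.14030830e+00, -2.96470610e-04,  2.79382456e+00]), 'contact_force': array([0.52399958, 0.37063793, 0.16916612]), 'torque': array([-0.02588107,  0.053293  ,  0.02237381]), 'finger_force': 0.0, 'width': 85.68192233153923}
top [[0.007, -1.0, -0.024, 231.963], [0.984, 0.003, 0.179, -571.584], [-0.179, -0.025, 0.984, -968.468], [0.0, 0.0, 0.0, 1.0]] 472.15603750955063 278.6704462561671 215.07136220760538 ['image', 'range_z', 'fx', 'fy', 'cx', 'cy', 'camera_from_world', 'shot']
track 0.64 [208.3, 186.1, 436.5, 281.5] [[445.0, -65.0, 43.0], [519.0, 72.0, 75.0], [615.0, 328.0, 120.0]]
carton 0.77 [208.1, 192.6, 290.4, 254.3] [[485.0, 218.0, 76.0], [542.
[... 1926 characters left out ...]
61.0, 104.0], [585.0, 283.0, 183.0]]
flap_far 0.59 [198.5, 203.0, 410.7, 319.4] [[441.0, -66.0, 12.0], [506.0, 77.0, 74.0], [615.0, 346.0, 119.0]]
waxpot 0.86 [389.2, 198.6, 417.0, 231.1] [[689.0, -82.0, 4.0], [704.0, -56.0, 56.0], [740.0, -33.0, 64.0]]
tub_powder 0.82 [289.4, 180.1, 323.8, 210.0] [[660.0, 154.0, 9.0], [689.0, 190.0, 48.0], [729.0, 225.0, 52.0]]
stone_cast 0.91 [179.6, 176.9, 205.3, 201.3] [[597.0, 457.0, 3.0], [631.0, 486.0, 13.0], [659.0, 520.0, 26.0]]
catch_near 0.68 [282.6, 264.6, 313.8, 273.2] [[440.0, 112.0, 71.0], [468.0, 137.0, 99.0], [488.0, 172.0, 103.0]]
catch_far 0.45 [307.4, 209.6, 329.0, 227.8] [[582.0, 110.0, 89.0], [600.0, 140.0, 98.0], [615.0, 166.0, 102.0]]
```

Run:
```python
import cv2,numpy as np
a=cv2.imread("pics/top0.png")[120:320,130:460]; b=cv2.imread("pics/side0.png")[150:340,150:460]
a=cv2.resize(a,(495,300)); b=cv2.resize(b,(489,300)); b=cv2.copyMakeBorder(b,0,0,0,6,0)
cv2.imwrite("pics/v0.png",cv2.resize(np.vstack([a,b]),None,fx=1,fy=1))
# track direction
w=np.load("top0.npy"); q=w.reshape(-1,3)
def sel(lo,hi,xl,xh,yl,yh):
    return q[(q[:,2]>lo)&(q[:,2]<hi)&(q[:,0]>xl)&(q[:,0]<xh)&(q[:,1]>yl)&(q[:,1]<yh)]
e=sel(112,126,420,650,-150,0); print("endplate",len(e),np.percentile(e,[2,50,98],axis=0).round(1).tolist())
c=sel(127,145,470,620,200,380); print("rim",len(c),np.percentile(c,[1,50,99],axis=0).round(1).tolist())
r=sel(66,79,420,650,-80,200)
print("rollers",len(r),np.percentile(r,[1,50,99],axis=0).round(1).tolist())
for y in range(-60,200,20):
    m=r[abs(r[:,1]-y)<10]; print(y,m[:,0].min().round(1),m[:,0].max().round(1),end=' | ')
```

```text
endplate 737 [[441.0, -71.3, 112.2], [526.0, -62.8, 119.9], [613.5, -36.0, 123.5]]
rim 486 [[482.7, 214.1, 127.8], [539.3, 292.3, 138.9], [604.6, 364.7, 144.9]]
rollers 6308 [[439.7, -58.4, 66.8], [529.0, 70.0, 74.5], [618.9, 199.6, 78.8]]
-60 438.2 617.6 | -40 439.6 616.9 | -20 439.6 617.3 | 0 425.5 632.1 | 20 427.2 619.2 | 40 441.2 619.0 | 60 441.1 619.0 | 80 441.1 618.7 | 100 441.6 621.2 | 120 442.8 620.9 | 140 442.7 621.4 | 160 443.1 620.4 | 180 444.5 616.3 |
```

View pics/v0.png

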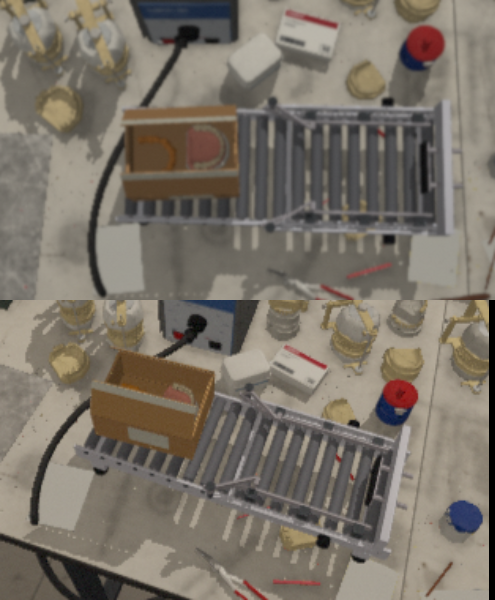

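The picture shows the carton at the track's left end, top panel px 120-240. Its flaps lean inward, the denture is in the front half, and the bay with both catches is to the right. Next I'll fit the track and carton poses.

Run:
```python
import cv2,numpy as np
for n in("top","side"):
    q=np.load(n+"0.npy").reshape(-1,3)
    def sel(lo,hi,xl,xh,yl,yh):
        return q[(q[:,2]>lo)&(q[:,2]<hi)&(q[:,0]>xl)&(q[:,0]<xh)&(q[:,1]>yl)&(q[:,1]<yh)]
    # rails edges
    r=sel(60,125,425,635,-85,190); R=[]
    for f,k in((np.min,0),(np.max,1)):
        ys=np.arange(-50,190,6); xs=[]
        for y in ys:
            m=r[abs(r[:,1]-y)<3]; xs.append(np.percentile(m[:,0],1 if k==0 else 99) if len(m) else np.nan)
        xs=np.array(xs); g=~np.isnan(xs)&(abs(xs-np.nanmedian(xs))<8); c=np.polyfit(ys[g],xs[g],1); print(n,"edge",c.round(4))
    e=sel(116,124,425,635,-90,-40); xs=np.arange(450,610,8)
    ye=np.array([np.median(np.r_[e[abs(e[:,0]-x)<4][:,1],np.nan][:-1]) if (abs(e[:,0]-x)<4).any() else np.nan for x in xs]);g=~np.isnan(ye)
    print("endplate y at x",np.polyfit(xs[g],ye[g],1).round(3), np.percentile(e[:,1],[3,97]).round(1))
    c=sel(125,139,470,620,200,380); b=cv2.minAreaRect(c[:,:2].astype(np.float32)); print("carton",b)
    f=sel(165,195,470,620,200,380)
    for lo,hi in((470,545),(545,620)):
        m=f[(f[:,0]>lo)&(f[:,0]<hi)]
        if len(m)>20: print("flap upper", np.percentile(m,[2,50,98],axis=0).round(1).tolist(), np.polyfit(m[:,2],m[:,0],1).round(2))
```

```text
top edge [1.570000e-02 4.408003e+02]
top edge [1.450000e-02 6.171199e+02]
endplate y at x [-2.5000e-02 -5.1504e+01] [-71.1 -58.2]
carton ((544.2371215820312, 289.2439270019531), (120.05883026123047, 150.013671875), 2.310798406600952)
flap upper [[497.1, 215.9, 165.5], [504.4, 286.4, 177.6], [512.5, 358.3, 186.2]] [  0.52 412.66]
flap upper [[570.2, 220.0, 165.3], [577.2, 289.1, 176.9], [585.9, 360.7, 184.2]] [-6.9000e-01  6.9865e+02]
side edge [1.720000e-02 4.398079e+02]
side edge [1.540000e-02 6.164291e+02]
endplate y at x [-2.2000e-02 -5.2289e+01] [-70.3 -57.5]
carton ((543.7415771484375, 290.310791015625), (119.80641174316406, 151.19935607910156), 2.5121235847473145)
flap upper [[497.2, 217.2, 165.3], [504.5, 286.1, 175.7], [511.7, 358.9, 185.4]] [  0.47 421.29]
flap upper [[568.6, 218.3, 170.7], [572.8, 287.9, 180.3], [580.4, 361.6, 183.3]] [-6.0000e-01  6.8075e+02]
```

```bash
python3 -m handwheel '[{"dp":[1,-0.1,0],"turn":[0,0,-0.0197]},{"dp":[1,-0.1,0],"turn":[0,0,-0.0197]},{"dp":[1,-0.1,0],"turn":[0,0,-0.0197]},{"dp":[1,-0.1,0],"turn":[0,0,-0.0197]},{"dp":[1,-0.1,0],"turn":[0,0,-0.0197]},{"dp":[1,-0.1,0],"turn":[0,0,-0.0197]},{"dp":[1,-0.1,0],"turn":[0,0,-0.0197]},{"dp":[1,-0.1,0],"turn":[0,0,-0.0197]},{"dp":[1,-0.1,0],"turn":[0,0,-0.0197]},{"dp":[1,-0.1,0],"turn":[0,0,-0.0197]},{"dp":[1,-0.1,0],"turn":[0,0,0]},{"dp":[1,-0.1,0],"turn":[0,0,0]}]' -0.1
```

```text
t: 2.1
position: [480.1, 463.3, 231.2]
ee_rot: [-3.141, 0.0, 1.555]
contact_force: [0.9, -0.2, 0.8]
width: 47.0
finger_force: 0.0
```

```bash
python3 -m handwheel '[{"dp":[0.5,-0.2,-0.5],"turn":[-0.018,0,0]},{"dp":[0.5,-0.2,-0.5],"turn":[-0.018,0,0]},{"dp":[0.5,-0.2,-0.5],"turn":[-0.018,0,0]},{"dp":[0.5,-0.2,-0.5],"turn":[-0.018,0,0]},{"dp":[0.5,-0.2,-0.5],"turn":[-0.017,0,0]},{"dp":[0,-0.2,-0.5],"turn":[0,0,0]},{"dp":[0,-0.2,-0.5],"turn":[0,0,0]},{"dp":[0,-0.2,-0.5],"turn":[0,0,0]},{"dp":[0,-0.2,-0.5],"turn":[0,0,0]},{"dp":[0,-0.2,-0.5],"turn":[0,0,0]},{"dp":[0,-0.2,-0.4],"turn":[0,0,0]},{"dp":[0,0,0],"turn":[0,0,0]}]'
python3 - <<'E'
from h import *
print(robot.state()["position"],robot.state()["ee_rot"])
p=robot.read_camera("side"); cv2.imwrite("pics/s1.png",cv2.resize(p["image"][120:300,120:360],None,fx=3,fy=3))
E
```

```text
t: 3.1
position: [540.9, 407.4, 93.9]
ee_rot: [3.137, 0.562, 1.555]
contact_force: [1.1, -0.5, 0.3]
width: 46.8
finger_force: 0.0
[540.88786002 407.39393772  93.88127107] [3.13654977 0.56160583 1.55489506]
```

View pics/s1.png

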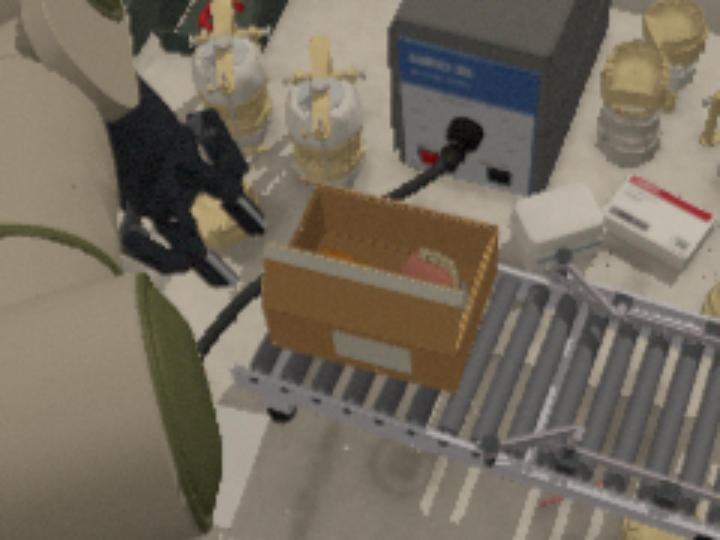

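The gripper is tilted and sits behind the carton, with the fingertips at about px (215-265, 220-280). I'll start pushing.

```bash
python3 -m handwheel '[{"dp":[0,-0.3,0]},{"dp":[0,-0.3,0]},{"dp":[0,-0.2,0]},{"dp":[0,-0.1,0]},{"dp":[0,-0.1,0]},{"dp":[0,-0.1,0]},{"dp":[0,-0.1,0]},{"dp":[0,-0.1,0]},{"dp":[0,-0.1,0]},{"dp":[0,-0.1,0]},{"dp":[0,-0.1,0]},{"dp":[0,-0.1,0]}]' || python3 -m handwheel '[{"dp":[0,-0.3,0],"turn":[0,0,0]},{"dp":[0,-0.3,0],"turn":[0,0,0]},{"dp":[0,-0.2,0],"turn":[0,0,0]},{"dp":[0,-0.1,0],"turn":[0,0,0]},{"dp":[0,-0.1,0],"turn":[0,0,0]},{"dp":[0,-0.1,0],"turn":[0,0,0]},{"dp":[0,-0.1,0],"turn":[0,0,0]},{"dp":[0,-0.1,0],"turn":[0,0,0]}]'
```

```text
t: 3.82
position: [541.4, 376.0, 96.3]
ee_rot: [3.132, 0.559, 1.554]
contact_force: [-0.4, -0.3, 0.3]
width: 46.6
finger_force: 0.0$[0]: bad value
```

```bash
python3 -m handwheel '[{"dp":[0,-0.1,0],"turn":[0,0,0]},{"dp":[0,-0.1,0],"turn":[0,0,0]},{"dp":[0,-0.1,0],"turn":[0,0,0]},{"dp":[0,-0.15,0],"turn":[0,0,0]},{"dp":[0,-0.15,0],"turn":[0,0,0]},{"dp":[0,-0.15,0],"turn":[0,0,0]},{"dp":[0,-0.15,0],"turn":[0,0,0]},{"dp":[0,-0.15,0],"turn":[0,0,0]},{"dp":[0,-0.15,0],"turn":[0,0,0]},{"dp":[0,-0.15,0],"turn":[0,0,0]},{"dp":[0,-0.15,0],"turn":[0,0,0]},{"dp":[0,-0.15,0],"turn":[0,0,0]}]'
python3 - <<'E'
from h import *
p=robot.read_camera("top"); w=pts(p); q=w.reshape(-1,3)
for d in robot.masks_of(p,"carton")[:1]: print(d["conf"],d["extent"])
c=q[(q[:,2]>127)&(q[:,2]<139)&(q[:,0]>470)&(q[:,0]<620)&(q[:,1]>130)&(q[:,1]<345)]
print(np.nanpercentile(c,[1,50,99],axis=0).round(1).tolist(),cv2.minAreaRect(c[:,:2].astype(np.float32)),robot.state()["position"],robot.state()["contact_force"])
E
```

```text
t: 4.82
position: [541.4, 334.4, 96.3]
ee_rot: [3.132, 0.559, 1.553]
contact_force: [-1.5, 0.2, 0.1]
width: 46.9
finger_force: 0.3
0.93 [229.4, 193.2, 306.6, 255.5]
[[481.2, 175.7, 127.9], [547.3, 306.5, 136.2], [604.2, 344.8, 138.8]] ((542.564453125, 260.65557861328125), (119.83788299560547, 170.6361846923828), 2.105454206466675) [541.63216317 334.17170707  96.45526376] [-0.2616499   0.17740842 -0.55676068]
```

```bash
python3 -m handwheel '[{"dp":[-0.03,-0.15,0],"turn":[0,0,0]},{"dp":[-0.03,-0.15,0],"turn":[0,0,0]},{"dp":[-0.03,-0.15,0],"turn":[0,0,0]},{"dp":[-0.03,-0.15,0],"turn":[0,0,0]},{"dp":[-0.03,-0.15,0],"turn":[0,0,0]},{"dp":[-0.03,-0.15,0],"turn":[0,0,0]},{"dp":[-0.03,-0.15,0],"turn":[0,0,0]},{"dp":[-0.03,-0.15,0],"turn":[0,0,0]},{"dp":[-0.03,-0.15,0],"turn":[0,0,0]},{"dp":[-0.03,-0.15,0],"turn":[0,0,0]},{"dp":[-0.03,-0.15,0],"turn":[0,0,0]},{"dp":[-0.03,-0.15,0],"turn":[0,0,0]}]'
python3 - <<'E'
from h import *
p=robot.read_camera("top"); w=pts(p); q=w.reshape(-1,3)
for d in robot.masks_of(p,"carton")[:1]: print(d["conf"],d["extent"])
f=q[(q[:,2]>150)&(q[:,2]<192)&(q[:,0]>470)&(q[:,0]<620)&(q[:,1]>80)&(q[:,1]<290)]
for lo,hi in((470,533),(540,620)): print(np.percentile(f[(f[:,0]>lo)&(f[:,0]<hi)],[1,50,99],axis=0).round(1).tolist())
print(robot.state()["position"],robot.state()["contact_force"])
E
```

```text
t: 5.92
position: [532.4, 289.6, 96.3]
ee_rot: [3.132, 0.559, 1.553]
contact_force: [0.1, 4.9, 0.5]
width: 47.0
finger_force: 2.4
0.89 [252.1, 196.1, 329.2, 257.4]
[[482.1, 134.0, 150.4], [492.2, 206.4, 169.5], [501.6, 278.9, 187.0]]
[[562.8, 135.0, 150.3], [575.2, 208.5, 168.2], [587.2, 279.5, 184.3]]
[532.3805645  288.92105347  96.36340662] [ 0.42380096  0.25697442 -0.79849722]
```

```bash
python3 -m handwheel '[{"dp":[0,-0.12,0],"turn":[0,0,0]},{"dp":[0,-0.12,0],"turn":[0,0,0]},{"dp":[0,-0.12,0],"turn":[0,0,0]},{"dp":[0,-0.12,0],"turn":[0,0,0]},{"dp":[0,-0.12,0],"turn":[0,0,0]},{"dp":[0,-0.12,0],"turn":[0,0,0]}]'; python3 -m handwheel '[{"dp":[0,-0.12,0],"turn":[0,0,0]},{"dp":[0,-0.12,0],"turn":[0,0,0]},{"dp":[0,-0.12,0],"turn":[0,0,0]},{"dp":[0,-0.12,0],"turn":[0,0,0]},{"dp":[0,-0.12,0],"turn":[0,0,0]},{"dp":[0,-0.12,0],"turn":[0,0,0]}]'; python3 -m handwheel '[{"dp":[0,-0.12,0],"turn":[0,0,0]},{"dp":[0,-0.12,0],"turn":[0,0,0]},{"dp":[0,-0.12,0],"turn":[0,0,0]},{"dp":[0,-0.12,0],"turn":[0,0,0]},{"dp":[0,-0.12,0],"turn":[0,0,0]},{"dp":[0,-0.12,0],"turn":[0,0,0]}]'
```

```text
t: 6.52
position: [532.4, 271.4, 96.3]
ee_rot: [3.133, 0.559, 1.553]
contact_force: [-1.1, 1.3, 0.8]
width: 47.3
finger_force: 0.8
t: 7.02
position: [532.4, 253.5, 96.3]
ee_rot: [3.132, 0.559, 1.553]
contact_force: [-1.2, 0.3, 0.1]
width: 46.9
finger_force: 0.6
t: 7.52
position: [532.5, 235.5, 96.3]
ee_rot: [3.132, 0.559, 1.553]
contact_force: [-0.7, 2.2, 0.3]
width: 47.0
finger_force: 0.5
```

```bash
python3 -m handwheel '[{"dp":[0,-0.15,0],"turn":[0,0,0]},{"dp":[0,-0.15,0],"turn":[0,0,0]},{"dp":[0,-0.15,0],"turn":[0,0,0]},{"dp":[0,-0.15,0],"turn":[0,0,0]},{"dp":[0,-0.15,0],"turn":[0,0,0]},{"dp":[0,-0.15,0],"turn":[0,0,0]},{"dp":[0,-0.15,0],"turn":[0,0,0]},{"dp":[0,-0.15,0],"turn":[0,0,0]}]'; python3 -m handwheel '[{"dp":[0,-0.12,0],"turn":[0,0,0]},{"dp":[0,-0.12,0],"turn":[0,0,0]},{"dp":[0,-0.12,0],"turn":[0,0,0]},{"dp":[0,-0.12,0],"turn":[0,0,0]},{"dp":[0,-0.12,0],"turn":[0,0,0]},{"dp":[0,-0.12,0],"turn":[0,0,0]},{"dp":[0,-0.1,0],"turn":[0,0,0]},{"dp":[0,-0.1,0],"turn":[0,0,0]}]'
python3 - <<'E'
from h import *
p=robot.read_camera("top"); w=pts(p); q=w.reshape(-1,3)
p2=robot.read_camera("side")
f=q[(q[:,2]>150)&(q[:,2]<192)&(q[:,0]>470)&(q[:,0]<620)&(q[:,1]>-50)&(q[:,1]<172)]
for lo,hi in((470,533),(540,620)): print(np.percentile(f[(f[:,0]>lo)&(f[:,0]<hi)],[1,50,99],axis=0).round(1).tolist())
print(robot.state()["position"],robot.state()["contact_force"])
a=cv2.resize(p["image"][160:290,260:460],None,fx=3.9,fy=2.9); b=cv2.resize(p2["image"][170:330,220:430],(780,420))
cv2.imwrite("pics/v2.png",cv2.resize(np.vstack([a[:377],b])[:797],(560,590)))
E
```

```text
t: 8.18
position: [532.4, 205.4, 96.3]
ee_rot: [3.132, 0.559, 1.553]
contact_force: [-1.2, 1.8, -0.0]
width: 47.0
finger_force: 0.6
t: 8.85
position: [532.5, 182.6, 96.3]
ee_rot: [3.132, 0.559, 1.553]
contact_force: [0.1, 1.2, 1.1]
width: 47.0
finger_force: 0.6
[[479.0, 28.4, 150.6], [490.2, 99.0, 169.4], [499.9, 170.2, 187.1]]
[[560.9, 27.6, 150.6], [571.7, 99.0, 168.6], [585.3, 170.4, 184.4]]
[532.57202585 182.36106302  96.38634044] [-0.06349994  0.30471535  0.11732025]
```

View pics/v2.png

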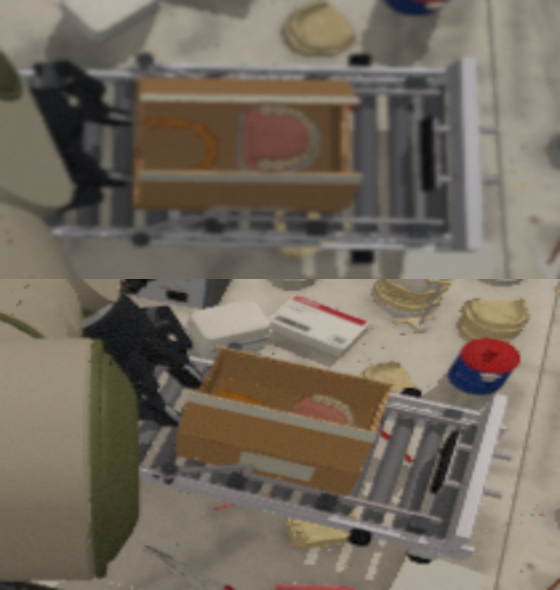

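The carton is centred and square in the bay, with its front edge at px 355 of the top panel and the buffer at px 425. I'll push on and slow down near the buffer.

```bash
python3 -m handwheel '[{"dp":[0,-0.12,0],"turn":[0,0,0]},{"dp":[0,-0.12,0],"turn":[0,0,0]},{"dp":[0,-0.12,0],"turn":[0,0,0]},{"dp":[0,-0.12,0],"turn":[0,0,0]},{"dp":[0,-0.1,0],"turn":[0,0,0]},{"dp":[0,-0.08,0],"turn":[0,0,0]},{"dp":[0,-0.08,0],"turn":[0,0,0]},{"dp":[0,-0.06,0],"turn":[0,0,0]},{"dp":[0,-0.06,0],"turn":[0,0,0]}]'; python3 -m handwheel '[{"dp":[0,-0.06,0],"turn":[0,0,0]},{"dp":[0,-0.06,0],"turn":[0,0,0]},{"dp":[0,-0.06,0],"turn":[0,0,0]}]';python3 -m handwheel '[{"dp":[0,-0.06,0],"turn":[0,0,0]},{"dp":[0,-0.06,0],"turn":[0,0,0]},{"dp":[0,-0.06,0],"turn":[0,0,0]}]';python3 - <<'E'
from h import *
p=robot.read_camera("top"); q=pts(p).reshape(-1,3)
f=q[(q[:,2]>150)&(q[:,2]<192)&(q[:,0]>470)&(q[:,0]<520)&(q[:,1]>-60)&(q[:,1]<172)]
print(np.percentile(f,[1,50,99],axis=0).round(1).tolist())
b=q[(q[:,2]>88)&(q[:,2]<114)&(q[:,0]>500)&(q[:,0]<560)&(q[:,1]>-60)&(q[:,1]<0)]
print("buffer?",np.percentile(b,[1,50,99],axis=0).round(1).tolist(),len(b))
for i in range(4): print(robot.state()["contact_force"])
E
```

```text
t: 9.7
position: [532.4, 161.2, 96.3]
ee_rot: [3.132, 0.559, 1.553]
contact_force: [0.3, 1.0, 0.8]
width: 46.7
finger_force: 0.5
t: 9.95
position: [532.4, 156.7, 96.3]
ee_rot: [3.132, 0.559, 1.553]
contact_force: [-0.5, 1.3, -0.4]
width: 46.8
finger_force: 0.5
t: 10.2
position: [532.4, 152.2, 96.3]
ee_rot: [3.132, 0.559, 1.553]
contact_force: [-0.8, 1.0, 0.4]
width: 47.1
finger_force: 0.6
[[477.6, -1.5, 150.5], [489.0, 70.4, 169.3], [500.1, 171.5, 187.0]]
buffer? [[500.9, -59.9, 89.1], [529.4, -40.7, 105.5], [558.8, -0.2, 113.8]] 333
[-0.34050234  0.00355089 -0.03170386]
[-0.34050234  0.00355089 -0.03170386]
[-0.34050234  0.00355089 -0.03170386]
[-0.34050234  0.00355089 -0.03170386]
```

```bash
python3 -m handwheel '[{"dp":[0,-0.06,0],"turn":[0,0,0]},{"dp":[0,-0.06,0],"turn":[0,0,0]}]'|sed -n '2p;4p';python3 -m handwheel '[{"dp":[0,-0.06,0],"turn":[0,0,0]},{"dp":[0,-0.06,0],"turn":[0,0,0]}]'|sed -n '2p;4p';python3 -m handwheel '[{"dp":[0,-0.06,0],"turn":[0,0,0]},{"dp":[0,-0.06,0],"turn":[0,0,0]}]'|sed -n '2p;4p'; python3 -m handwheel '[{"dp":[0,-0.04,0],"turn":[0,0,0]},{"dp":[0,-0.04,0],"turn":[0,0,0]}]'|sed -n '2p;4p'
```

```text
position: [532.5, 149.2, 96.3]
contact_force: [-1.0, 1.0, 1.2]
position: [532.4, 146.2, 96.3]
contact_force: [-0.8, 1.8, 0.2]
position: [532.4, 143.2, 96.3]
contact_force: [-1.1, 1.0, -0.4]
position: [532.4, 141.2, 96.3]
contact_force: [-1.1, 1.3, -0.2]
```

```bash
python3 -m handwheel '[{"dp":[0,-0.04,0],"turn":[0,0,0]},{"dp":[0,-0.04,0],"turn":[0,0,0]}]'|sed -n '2p;4p'
```

```text
position: [532.4, 139.2, 96.3]
contact_force: [-0.6, 0.7, 0.6]
```

```bash
python3 -m handwheel '[{"dp":[0,-0.04,0],"turn":[0,0,0]},{"dp":[0,-0.04,0],"turn":[0,0,0]}]'|sed -n '2p;4p'; python3 -m handwheel '[{"dp":[0,-0.04,0],"turn":[0,0,0]},{"dp":[0,-0.04,0],"turn":[0,0,0]}]'|sed -n '2p;4p'; python3 -m handwheel '[{"dp":[0,-0.04,0],"turn":[0,0,0]},{"dp":[0,-0.04,0],"turn":[0,0,0]}]'|sed -n '2p;4p'
python3 - <<'E'
from h import *
for n in("top","side"):
    p=robot.read_camera(n); q=pts(p).reshape(-1,3)
    f=q[(q[:,2]>150)&(q[:,2]<192)&(q[:,0]>470)&(q[:,0]<520)&(q[:,1]>-60)&(q[:,1]<142)]
    print(np.percentile(f,[1,50,99],axis=0).round(1).tolist())
    for t in("catch_near","catch_far"):
        for d in robot.masks_of(p,t)[:2]:
            print(n,t,round(d["conf"],2),d["extent"],np.nanpercentile(pts(p)[d["region"]],[5,50,95],axis=0).round(0).tolist())
E
```

```text
position: [532.4, 137.2, 96.3]
contact_force: [-1.6, 1.5, -0.1]
position: [532.4, 135.2, 96.3]
contact_force: [0.1, 0.5, -0.2]
position: [532.4, 133.2, 96.3]
contact_force: [-0.6, 1.1, -0.5]
[[477.6, -20.8, 150.3], [488.8, 51.0, 169.6], [499.2, 123.8, 187.2]]
top catch_near 0.41 [332.9, 257.4, 338.2, 264.2] [[466.0, 109.0, 91.0], [470.0, 113.0, 101.0], [472.0, 122.0, 103.0]]
top catch_far 0.58 [209.0, 186.7, 438.2, 281.3] [[443.0, -68.0, 45.0], [498.0, 5.0, 78.0], [616.0, 171.0, 121.0]]
top catch_far 0.43 [326.2, 196.4, 332.4, 196.9] [[599.0, 124.0, 72.0], [603.0, 131.0, 100.0], [608.0, 139.0, 104.0]]
[[478.7, -20.5, 150.2], [489.1, 50.8, 167.8], [499.1, 124.4, 185.0]]
side catch_near 0.56 [298.4, 267.7, 315.0, 270.6] [[459.0, 110.0, 85.0], [467.0, 123.0, 98.0], [474.0, 141.0, 102.0]]
```

```bash
python3 -m handwheel '[{"dp":[0,-0.04,0],"turn":[0,0,0]},{"dp":[0,-0.04,0],"turn":[0,0,0]},{"dp":[0,-0.04,0],"turn":[0,0,0]}]'|sed -n '2p;4p'; python3 -m handwheel '[{"dp":[0,-0.04,0],"turn":[0,0,0]},{"dp":[0,-0.04,0],"turn":[0,0,0]}]'|sed -n '2p;4p'; python3 -m handwheel '[{"dp":[0,-0.04,0],"turn":[0,0,0]},{"dp":[0,-0.04,0],"turn":[0,0,0]}]'|sed -n '2p;4p';  python3 -m handwheel '[{"dp":[0,-0.04,0],"turn":[0,0,0]}]'|sed -n '2p;4p'
```

```text
position: [532.5, 130.3, 96.3]
contact_force: [-0.4, 0.9, 0.2]
position: [532.4, 128.2, 96.3]
contact_force: [0.3, 1.3, 0.3]
position: [532.4, 126.2, 96.3]
contact_force: [-1.2, 1.2, 1.1]
position: [532.4, 125.2, 96.3]
contact_force: [-0.3, 1.5, -0.1]
```

```bash
python3 -m handwheel '[{"dp":[0,-0.04,0],"turn":[0,0,0]}]'|sed -n '2p;4p'
```

```text
position: [532.4, 124.2, 96.3]
contact_force: [-0.8, 1.0, 0.8]
```

```bash
for i in 1; do python3 -m handwheel '[{"dp":[0,-0.04,0],"turn":[0,0,0]},{"dp":[0,-0.04,0],"turn":[0,0,0]}]'|sed -n '2p;4p'; done; python3 -m handwheel '[{"dp":[0,-0.04,0],"turn":[0,0,0]}]'|sed -n '2p;4p'; python3 -m handwheel '[{"dp":[0,-0.04,0],"turn":[0,0,0]}]'|sed -n '2p;4p'
python3 - <<'E'
from h import *
p=robot.read_camera("top"); q=pts(p).reshape(-1,3)
f=q[(q[:,2]>150)&(q[:,2]<192)&(q[:,0]>470)&(q[:,0]<520)&(q[:,1]>-60)&(q[:,1]<142)]
print(np.percentile(f,[1,50,99],axis=0).round(1).tolist())
p2=robot.read_camera("side")
a=cv2.resize(p["image"][180:280,300:440],(780,557)); b=cv2.resize(p2["image"][190:320,260:420],(780,634))
cv2.imwrite("pics/v3.png",cv2.resize(np.vstack([a,b]),(390,596)))
E
```

```text
position: [532.4, 122.2, 96.3]
contact_force: [-1.0, 3.8, 0.8]
position: [532.4, 121.4, 96.3]
contact_force: [-0.4, 3.5, 1.8]
position: [532.4, 120.5, 96.3]
contact_force: [-1.1, 2.5, 1.5]
[[477.5, -33.5, 150.4], [488.7, 39.9, 169.1], [500.0, 140.9, 187.1]]
```

View pics/v3.png

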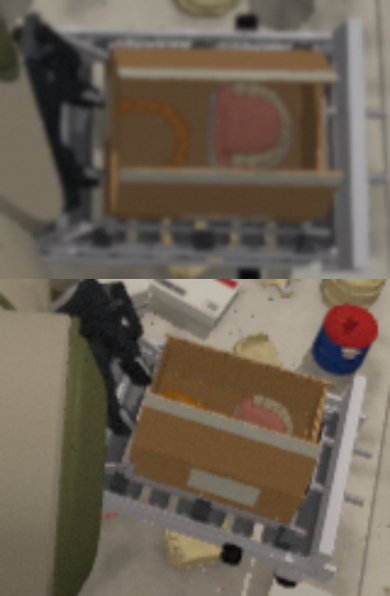

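The carton's front edge is at the buffer (px 335, top panel), and contact began at TCP y of about 123. I'll press in another 8 mm in small steps.

```bash
python3 -m handwheel '[{"dp":[0,-0.04,0],"turn":[0,0,0]},{"dp":[0,-0.04,0],"turn":[0,0,0]}]'|sed -n '2p;4p'; python3 -m handwheel '[{"dp":[0,-0.04,0],"turn":[0,0,0]},{"dp":[0,-0.04,0],"turn":[0,0,0]}]'|sed -n '2p;4p'; python3 -m handwheel '[{"dp":[0,-0.04,0],"turn":[0,0,0]}]'|sed -n '2p;4p';  python3 -m handwheel '[{"dp":[0,-0.04,0],"turn":[0,0,0]}]'|sed -n '2p;4p'
python3 - <<'E'
from h import *
for n in("top","side"):
    p=robot.read_camera(n)
    for t in("catch_near","catch_far"):
        for d in robot.masks_of(p,t)[:2]:
            print(n,t,round(d["conf"],2),d["extent"],np.nanpercentile(pts(p)[d["region"]],[5,50,95],axis=0).round(0).tolist())
E
```

```text
position: [532.4, 118.5, 96.3]
contact_force: [-2.0, 4.5, 0.7]
position: [532.5, 116.4, 96.3]
contact_force: [-1.1, 6.0, 1.3]
position: [532.5, 115.4, 96.3]
contact_force: [-1.9, 5.6, 1.5]
position: [532.5, 114.5, 96.3]
contact_force: [-0.8, 6.3, 0.9]
top catch_far 0.46 [330.2, 197.5, 339.8, 202.7] [[591.0, 105.0, 88.0], [597.0, 114.0, 100.0], [602.0, 128.0, 104.0]]
side catch_near 0.38 [307.8, 268.0, 316.9, 269.4] [[464.0, 108.0, 91.0], [470.0, 114.0, 100.0], [474.0, 125.0, 102.0]]
side catch_far 0.44 [320.3, 214.9, 328.8, 224.7] [[592.0, 110.0, 88.0], [597.0, 119.0, 98.0], [607.0, 130.0, 102.0]]
```

```bash
python3 -m handwheel '[{"dp":[0,-0.04,0],"turn":[0,0,0]}]'|sed -n '2p;4p';  python3 -m handwheel '[{"dp":[0,-0.04,0],"turn":[0,0,0]},{"dp":[0,0,0],"turn":[0,0,0]}]'|sed -n '2p;4p'
python3 - <<'E'
from h import *
for n in("top","side"):
    p=robot.read_camera(n)
    q=pts(p).reshape(-1,3)
    f=q[(q[:,2]>150)&(q[:,2]<192)&(q[:,0]>470)&(q[:,0]<520)&(q[:,1]>-70)&(q[:,1]<142)]
    print(np.percentile(f,[1,50,99],axis=0).round(1).tolist())
    for t in("catch_near","catch_far"):
        for d in robot.masks_of(p,t)[:2]:
            print(n,t,round(d["conf"],2),d["extent"],np.nanpercentile(pts(p)[d["region"]],[5,50,95],axis=0).round(0).tolist())
    b=p["image"][185:275,300:350] if n=="top" else p["image"][200:290,285:335]
    cv2.imwrite(f"pics/c_{n}.png",b)
a,b=[cv2.imread(f"pics/c_{n}.png") for n in("top","side")]
cv2.imwrite("pics/v4.png",cv2.resize(np.hstack([a,b]),None,fx=6,fy=6))
E
```

```text
position: [532.5, 113.6, 96.3]
contact_force: [-1.7, 6.0, 1.9]
position: [532.5, 112.5, 96.3]
contact_force: [-1.6, 5.6, 1.1]
[[477.0, -41.3, 150.3], [488.8, 36.9, 168.6], [509.1, 139.9, 187.0]]
top catch_near 0.65 [318.0, 255.8, 337.9, 267.5] [[458.0, 111.0, 97.0], [472.0, 128.0, 101.0], [480.0, 151.0, 104.0]]
[[478.3, -40.6, 150.2], [489.3, 32.4, 168.0], [508.8, 138.1, 185.3]]
side catch_near 0.52 [309.7, 216.6, 415.3, 318.2] [[439.0, -74.0, 5.0], [465.0, -20.0, 77.0], [598.0, 125.0, 120.0]]
side catch_far 0.39 [320.0, 216.8, 330.0, 227.3] [[590.0, 108.0, 87.0], [596.0, 116.0, 98.0], [606.0, 128.0, 103.0]]
```

View pics/v4.png

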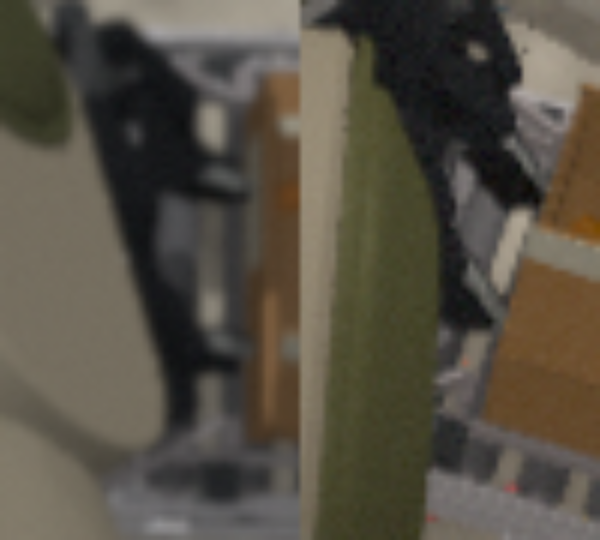

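The tool hides the catches in both views. I'll press another 2 mm while watching the force, then back off to look.

```bash
python3 -m handwheel '[{"dp":[0,-0.04,0],"turn":[0,0,0]}]'|sed -n '2p;4p';  python3 -m handwheel '[{"dp":[0,-0.04,0],"turn":[0,0,0]},{"dp":[0,0,0],"turn":[0,0,0]}]'|sed -n '2p;4p'
python3 - <<'E'
from h import *
for n in("top","side"):
    p=robot.read_camera(n)
    q=pts(p).reshape(-1,3)
    f=q[(q[:,2]>150)&(q[:,2]<192)&(q[:,0]>475)&(q[:,0]<500)&(q[:,1]>-70)&(q[:,1]<142)]
    print(np.percentile(f,[1,50,99],axis=0).round(1).tolist())
    for nm,xl,xh in(("near",460,500),("far",570,600)):
        m=q[(q[:,2]>90)&(q[:,2]<106)&(q[:,0]>xl)&(q[:,0]<xh)&(q[:,1]>104)&(q[:,1]<135)]
        print(n,nm,len(m),np.percentile(m,[2,50,98],axis=0).round(0).tolist() if len(m) else "")
    for t in("catch_near","catch_far"):
        for d in robot.masks_of(p,t)[:1]:
            print(n,t,round(d["conf"],2),d["extent"],np.nanpercentile(pts(p)[d["region"]],[5,50,95],axis=0).round(0).tolist())
E
```

```text
position: [532.5, 111.7, 96.3]
contact_force: [-2.3, 5.7, 1.5]
position: [532.5, 110.6, 96.3]
contact_force: [-0.9, 5.1, 0.8]
[[477.5, -43.4, 150.4], [488.6, 31.3, 168.8], [498.5, 134.4, 187.0]]
top near 69 [[460.0, 104.0, 90.0], [472.0, 117.0, 100.0], [490.0, 133.0, 104.0]]
top far 33 [[581.0, 109.0, 90.0], [586.0, 113.0, 101.0], [598.0, 119.0, 104.0]]
top catch_near 0.58 [319.2, 253.8, 339.4, 266.2] [[459.0, 111.0, 96.0], [472.0, 125.0, 101.0], [480.0, 147.0, 104.0]]
top catch_far 0.34 [378.5, 206.5, 410.8, 242.1] [[513.0, -24.0, 90.0], [540.0, 2.0, 103.0], [566.0, 24.0, 115.0]]
[[478.0, -42.6, 150.4], [488.7, 27.6, 167.8], [498.7, 102.6, 185.1]]
side near 37 [[469.0, 108.0, 91.0], [476.0, 116.0, 100.0], [496.0, 123.0, 105.0]]
side far 27 [[581.0, 109.0, 94.0], [585.0, 113.0, 100.0], [593.0, 123.0, 103.0]]
side catch_far 0.64 [315.9, 237.9, 397.2, 282.3] [[474.0, -36.0, 138.0], [485.0, 30.0, 161.0], [496.0, 98.0, 183.0]]
```

Both noses now read x of about 480 and 581, which is fully in, so both catches look snapped. I'll back off and lift, then straighten and close the gripper.

```bash
python3 -m handwheel '[{"dp":[0,0.2,0],"turn":[0,0,0]},{"dp":[0,0.3,0],"turn":[0,0,0]},{"dp":[0,0.5,0.2],"turn":[0,0,0]},{"dp":[0,0.5,0.6],"turn":[0,0,0]},{"dp":[0,0.2,1],"turn":[0.018,0,0]},{"dp":[0,0,1],"turn":[0.018,0,0]},{"dp":[0,0,1],"turn":[0.018,0,0]},{"dp":[0,0,1],"turn":[0.018,0,0]},{"dp":[0,0,1],"turn":[0.017,0,0]},{"dp":[0,1,0],"turn":[0,0,0]},{"dp":[0,1,0],"turn":[0,0,0]},{"dp":[0,1,0],"turn":[0,0,0]}]' 1
python3 - <<'E'
from h import *
ims=[]
for n in("top","side"):
    p=robot.read_camera(n)
    q=pts(p).reshape(-1,3); np.save(n+"1.npy",pts(p))
    f=q[(q[:,2]>150)&(q[:,2]<192)&(q[:,0]>475)&(q[:,0]<590)&(q[:,1]>-70)&(q[:,1]<120)]
    for lo,hi in((475,530),(530,595)):
        m=f[(f[:,0]>lo)&(f[:,0]<hi)];print(np.percentile(m,[1,50,99],axis=0).round(1).tolist(),np.polyfit(m[:,2],m[:,0],1).round(2))
    for nm,xl,xh in(("near",460,510),("far",560,600)):
        m=q[(q[:,2]>90)&(q[:,2]<106)&(q[:,0]>xl)&(q[:,0]<xh)&(q[:,1]>104)&(q[:,1]<135)]
        print(n,nm,len(m),np.percentile(m,[2,50,98],axis=0).round(0).tolist() if len(m) else "")
    for d in robot.masks_of(p,"waxup")[:2]: print("wax",d["conf"],np.nanpercentile(pts(p)[d["region"]],[5,50,95],axis=0).round(0).tolist())
    ims.append(p["image"][180:280,280:440] if n=="top" else p["image"][190:320,250:420])
cv2.imwrite("pics/v5.png",np.vstack([cv2.resize(i,(460,int(460*i.shape[0]/i.shape[1])))[:296] for i in ims]))
E
```

```text
t: 15.97
position: [532.8, 227.7, 241.8]
ee_rot: [3.141, 0.001, 1.554]
contact_force: [0.2, -0.2, -0.9]
width: -0.1
finger_force: 0.0
[[477.7, -37.4, 150.4], [489.0, 31.5, 170.3], [500.0, 102.2, 187.1]] [  0.52 401.04]
[[559.2, -39.8, 150.5], [571.3, 32.6, 169.0], [585.3, 105.2, 184.4]] [ -0.69 687.65]
top near 0 
top far 26 [[578.0, 107.0, 92.0], [587.0, 109.0, 101.0], [597.0, 114.0, 105.0]]
wax 0.78 [[514.0, -18.0, 83.0], [540.0, 7.0, 103.0], [568.0, 30.0, 115.0]]
[[478.9, -36.7, 150.6], [489.5, 34.2, 168.1], [499.7, 107.9, 185.3]] [  0.51 404.4 ]
[[559.0, -39.5, 172.1], [561.4, 30.3, 180.3], [568.4, 104.9, 183.4]] [ -0.71 688.99]
side near 62 [[468.0, 105.0, 90.0], [476.0, 117.0, 99.0], [480.0, 131.0, 104.0]]
side far 41 [[581.0, 111.0, 92.0], [588.0, 120.0, 98.0], [596.0, 134.0, 103.0]]
wax 0.7 [[546.0, -16.0, 90.0], [559.0, 6.0, 103.0], [571.0, 28.0, 114.0]]
```

View pics/v5.png

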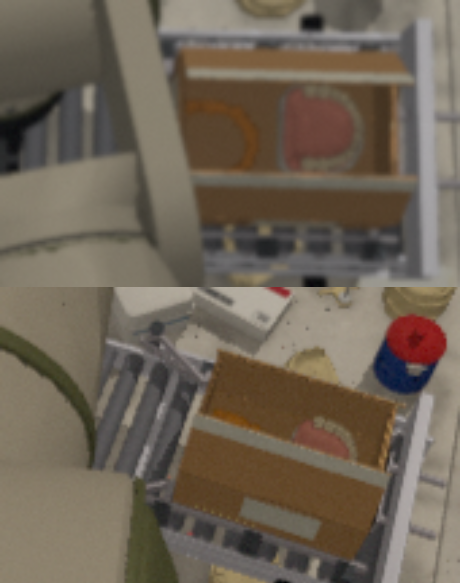

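The carton is docked with both catches in behind it. The flaps still lean inward, with tips at x of about 500 and 559, and the denture sits at px (320, 130) in the top panel. Now I'll lower the closed fingers between the flaps.

```bash
python3 -m handwheel '[{"dp":[0,-1,0],"turn":[0,0,0]},{"dp":[0,-1,0],"turn":[0,0,0]},{"dp":[0,-1,0],"turn":[0,0,0]},{"dp":[0,-1,0],"turn":[0,0,0]},{"dp":[-0.1,-1,0],"turn":[0,0,0]},{"dp":[0,-1,0],"turn":[0,0,0]},{"dp":[0,-1,-0.3],"turn":[0,0,0]},{"dp":[0,-0.3,-0.8],"turn":[0,0,0]},{"dp":[0,0,-0.8],"turn":[0,0,0]},{"dp":[0,0,-0.8],"turn":[0,0,0]},{"dp":[0,0,-0.6],"turn":[0,0,0]},{"dp":[0,0,0],"turn":[0,0,0]}]'
python3 -m handwheel '[{"dp":[-0.2,0,0],"turn":[0,0,0]},{"dp":[-0.2,0,0],"turn":[0,0,0]},{"dp":[-0.2,0,0],"turn":[0,0,0]},{"dp":[-0.2,0,0],"turn":[0,0,0]},{"dp":[-0.2,0,0],"turn":[0,0,0]},{"dp":[-0.2,0,0],"turn":[0,0,0]},{"dp":[-0.2,0,0],"turn":[0,0,0]},{"dp":[-0.2,0,0],"turn":[0,0,0]}]'
```

```text
t: 17.17
position: [528.4, 44.4, 156.0]
ee_rot: [-3.136, -0.0, 1.555]
contact_force: [-1.1, -0.4, -0.4]
width: 0.2
finger_force: 0.0
t: 17.83
position: [489.4, 45.3, 158.9]
ee_rot: [3.141, 0.0, 1.556]
contact_force: [0.4, 0.3, 0.0]
width: 0.1
finger_force: 0.2
```

```bash
python3 -m handwheel '[{"dp":[-0.2,0,0],"turn":[0,0,0]},{"dp":[-0.2,0,0],"turn":[0,0,0]},{"dp":[-0.2,0,0],"turn":[0,0,0]},{"dp":[-0.2,0,0],"turn":[0,0,0]},{"dp":[-0.2,0,0],"turn":[0,0,0]},{"dp":[-0.2,0,0],"turn":[0,0,0]},{"dp":[-0.2,0,0],"turn":[0,0,0]},{"dp":[-0.2,0,0],"turn":[0,0,0]},{"dp":[-0.2,0,0],"turn":[0,0,0]}]'
python3 -m handwheel '[{"dp":[0.5,0,0],"turn":[0,0,0]},{"dp":[1,0,0],"turn":[0,0,0]},{"dp":[1,0,0],"turn":[0,0,0]},{"dp":[0.5,0,0],"turn":[0,0,0]},{"dp":[0.4,0,0],"turn":[0,0,0]},{"dp":[0.2,0,0],"turn":[0,0,0]},{"dp":[0.2,0,0],"turn":[0,0,0]},{"dp":[0.2,0,0],"turn":[0,0,0]},{"dp":[0.2,0,0],"turn":[0,0,0]},{"dp":[0.2,0,0],"turn":[0,0,0]}]'
python3 -m handwheel '[{"dp":[0.2,0,0],"turn":[0,0,0]},{"dp":[0.2,0,0],"turn":[0,0,0]},{"dp":[0.2,0,0],"turn":[0,0,0]},{"dp":[0.2,0,0],"turn":[0,0,0]},{"dp":[0.2,0,0],"turn":[0,0,0]},{"dp":[0.2,0,0],"turn":[0,0,0]},{"dp":[0.2,0,0],"turn":[0,0,0]},{"dp":[0.2,0,0],"turn":[0,0,0]},{"dp":[0.2,0,0],"turn":[0,0,0]},{"dp":[0.2,0,0],"turn":[0,0,0]},{"dp":[0.2,0,0],"turn":[0,0,0]}]'
```

```text
t: 18.58
position: [444.4, 45.3, 158.8]
ee_rot: [-3.142, 0.0, 1.556]
contact_force: [-0.5, 0.0, -0.5]
width: -0.1
finger_force: 0.1
t: 19.42
position: [555.1, 45.3, 158.9]
ee_rot: [-3.141, 0.0, 1.556]
contact_force: [0.1, -0.3, 0.7]
width: -0.5
finger_force: 0.3
t: 20.33
position: [610.4, 45.3, 158.8]
ee_rot: [-3.142, -0.0, 1.556]
contact_force: [-0.4, -0.8, 0.5]
width: -0.1
finger_force: 0.2
```

Next I'll come back inward, lift, and move away to the left to look.

```bash
python3 -m handwheel '[{"dp":[-0.8,0,0],"turn":[0,0,0]},{"dp":[-0.8,0,0.2],"turn":[0,0,0]},{"dp":[-0.8,0,0.6],"turn":[0,0,0]},{"dp":[0,0,1],"turn":[0,0,0]},{"dp":[0,0.5,1],"turn":[0,0,0]},{"dp":[0,1,0.6],"turn":[0,0,0]},{"dp":[0,1,0],"turn":[0,0,0]},{"dp":[0,1,0],"turn":[0,0,0]},{"dp":[0,1,0],"turn":[0,0,0]},{"dp":[0,1,0],"turn":[0,0,0]},{"dp":[0,1,0],"turn":[0,0,0]},{"dp":[0,1,0],"turn":[0,0,0]}]'
python3 -m handwheel '[{"dp":[0,1,0],"turn":[0,0,0]},{"dp":[0,1,0],"turn":[0,0,0]},{"dp":[0,1,0],"turn":[0,0,0]},{"dp":[-1,1,0],"turn":[0,0,0]},{"dp":[-1,1,0],"turn":[0,0,0]},{"dp":[-1,0,0],"turn":[0,0,0]}]'
python3 - <<'E'
from h import *
ims=[]
for n in("top","side"):
    p=robot.read_camera(n); q=pts(p).reshape(-1,3)
    f=q[(q[:,2]>140)&(q[:,2]<195)&(q[:,0]>400)&(q[:,0]<660)&(q[:,1]>-40)&(q[:,1]<105)]
    for nm,lo,hi,hx in(("near",400,530,472),("far",530,660,588)):
        m=f[(f[:,0]>lo)&(f[:,0]<hi)]
        if len(m)>9:
            s=np.polyfit(m[:,0],m[:,2],1)[0]; print(n,nm,len(m),np.percentile(m,[1,50,99],axis=0).round(0).tolist(),"angle",np.pi-abs(np.arctan(s)))
    for nm,xl,xh in(("near",460,510),("far",560,600)):
        m=q[(q[:,2]>90)&(q[:,2]<106)&(q[:,0]>xl)&(q[:,0]<xh)&(q[:,1]>104)&(q[:,1]<135)]
        print(n,nm,len(m),np.percentile(m,[2,50,98],axis=0).round(0).tolist() if len(m) else "")
    for t in("waxup","waxpot","tub_powder","stone_cast"):
        for d in robot.masks_of(p,t)[:1]: print(t,round(d["conf"],2),np.nanpercentile(pts(p)[d["region"]],[3,50,97],axis=0).round(0).tolist())
    ims.append(p["image"][170:290,260:450] if n=="top" else p["image"][190:320,250:420])
cv2.imwrite("pics/v6.png",np.vstack([cv2.resize(i,(460,int(460*i.shape[0]/i.shape[1])))[:296] for i in ims]))
E
```

```text
t: 21.33
position: [550.1, 234.2, 244.0]
ee_rot: [3.141, -0.0, 1.556]
contact_force: [-0.6, -0.2, -0.0]
width: 0.0
finger_force: 0.0
t: 21.83
position: [473.6, 361.1, 243.2]
ee_rot: [-3.141, -0.001, 1.559]
contact_force: [-0.1, -0.1, 0.5]
width: 0.0
finger_force: 0.0
top near 1606 [[426.0, -37.0, 140.0], [447.0, 34.0, 153.0], [471.0, 104.0, 165.0]] angle 2.6387887114378747
top far 1696 [[592.0, -39.0, 140.0], [613.0, 32.0, 157.0], [632.0, 103.0, 174.0]] angle 2.4559808642569534
top near 70 [[460.0, 107.0, 90.0], [474.0, 116.0, 99.0], [502.0, 133.0, 103.0]]
top far 64 [[581.0, 107.0, 91.0], [589.0, 116.0, 101.0], [598.0, 134.0, 105.0]]
waxup 0.71 [[509.0, -19.0, 81.0], [539.0, 8.0, 103.0], [569.0, 30.0, 116.0]]
waxpot 0.95 [[691.0, -82.0, 8.0], [712.0, -55.0, 60.0], [741.0, -34.0, 69.0]]
tub_powder 0.94 [[662.0, 155.0, 2.0], [695.0, 191.0, 49.0], [734.0, 226.0, 53.0]]
stone_cast 0.54 [[521.0, 369.0, 2.0], [648.0, 498.0, 18.0], [663.0, 522.0, 514.0]]
side near 1009 [[426.0, -36.0, 140.0], [445.0, 32.0, 153.0], [467.0, 103.0, 164.0]] angle 2.628200153649469
side far 1415 [[595.0, -39.0, 140.0], [614.0, 30.0, 156.0], [632.0, 104.0, 171.0]] angle 2.4360917751288262
side near 46 [[467.0, 113.0, 90.0], [473.0, 122.0, 99.0], [483.0, 134.0, 103.0]]
side far 41 [[582.0, 111.0, 93.0], [587.0, 120.0, 100.0], [596.0, 134.0, 102.0]]
waxup 0.82 [[508.0, -22.0, 83.0], [535.0, 5.0, 101.0], [567.0, 30.0, 114.0]]
waxpot 0.68 [[687.0, -82.0, 10.0], [711.0, -66.0, 59.0], [741.0, -39.0, 69.0]]
tub_powder 0.74 [[661.0, 154.0, 13.0], [690.0, 190.0, 48.0], [726.0, 223.0, 51.0]]
```

View pics/v6.png

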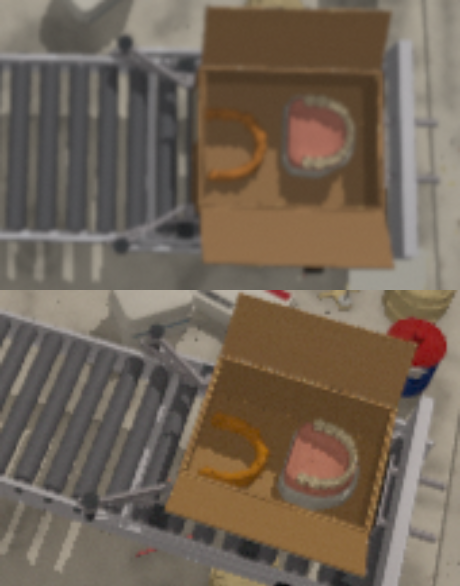

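The flaps are folded back to about 2.63 and 2.45 rad. The denture is exposed at px (320, 135), and both catches are in behind the carton at px (190, 75) and (190, 215). The pot and tub read where they were. The stone cast came up only once, partly hidden by the arm, and nothing went near it. I'll hand in.

```bash
python3 -c "
from rig import robot
print(robot.hand_in())"
```

```text
the job is handed in; nothing more can be done
None
```

I handed the job in: the carton is docked with both catches snapped in behind it, both flaps are folded out to about 2.6 and 2.4 rad, the denture is exposed inside, and the highest push reading was about 6 N; no verdict came back.

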